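# Hang the seasoning tins so that the bar stays level

### The arm

A 6-joint arm with a two-finger parallel gripper is mounted at the origin on a cart in front of the work surface, level with it; the furniture and walls round the work are solid. World frame = base frame: x ahead of the robot, y to its left, z up, the work surface at z = 0. Lengths are in m, angles in degrees, forces in N, time in s.
With the tool pointing down it reaches from about 0.325 to 0.775 m from the base axis. Payload 9.3 kg.
Tool frame: the origin (TCP) lies midway between the tips of the shut fingers; the grasp point (between the pads) lies 19 mm behind it; z points along the fingers, y is the line along which they close (so a half turn about z gives the same grasp; the last joint's range is limited). The gripper opens to 85 mm and grips with 20 to 120 N. Pads are 22 mm wide; open, the fingers measure 114 mm over their backs; the gripper's body (76 mm by 85 mm) begins 54 mm behind the grasp point. The pads swing forward as they close: fully open they stand 13 mm farther back than shut.
Start: joints at [-78.873, 14.817, 1.232, 76.415, 0, 81.257], TCP at [0.187, -0.517, 0.231] pointing down, gripper open.
Joint ranges: [-174.27, 174.27], [-52.1, 104.24], [-59.71, 78.15], [-110.17, 111.67], [-87.03, 83.33], [-180, 180]. Speed limits (degrees/s): [127.2, 127.2, 159.86, 180, 180, 180].

### API

Orientations are given as [roll, pitch, yaw] about the fixed x, y, z axes, in that order (R = Rz(yaw) Ry(pitch) Rx(roll)).
In Python, from bench import status, grab_frame, ticket gives the robot as it stands. The module is installed in compiled form; this text tells all that it offers.
- The arm moves only by the tool apply_moves, never from a script. Its argument "plan" is a list of rows, each an object with "xyz": the shift along the world's x, y, z in units of 25 mm (1.0 is 25 mm), a list of three; "turn": the turn about the world's z in units of 10 degrees (1.0 is 10 degrees). In form: [{"xyz": [x, y, z], "turn": turn}, ...]. A call has 1 to 20 rows; each row is the pose to reach, as a shift and turn from the pose commanded when the call began; what a row does not reach only later rows make up. A row lasts 1/8 s, in which the tool goes at most 62.5 mm and 10.7 degrees, less where a joint would pass 70% of its speed; a pose out of reach is approached as far as the arm can. A call with a gripper value outside its range is refused whole. "claw" is the opening, from 0 (shut) to 1 (fully open), set as the call begins (left out, the last holds). The fingers move at their own pace and stop on an object; "newtons" is the grip in N (left out, the last holds). Time passes only in rows, so rows that repeat a pose let the fingers close. It gives the time, the measured TCP pose, the force, the opening and the grip force at its end, in the units of the state.
- status.state(): the state, without advancing time (a new reading comes with each control period).
- grab_frame(name): name is "scene" or "top" or "wrist"; returns a dict with "color" (420x560x3 uint8, red, green, blue), "camera_matrix" (3x3 intrinsics, pixels), "eye" and "attitude" of the camera in the world; the wrist camera has in their place "mount" (4x4, takes a point from camera to tool coordinates, whose origin is the TCP and whose axes are the flange's). Camera axes: x right, y up, looking along -z (the intrinsics and any distortion apply to the point x, -y, -z); pixel columns grow to the right and rows downward; lengths in m; the calibration is good to about 2 mm. A picture is of the moment at which its call begins: read the wrist's pose just before it. There is no depth.
- ticket.hand_in(): hands the job in; it is judged then, once.
The state is a dict: "time": time; "q": joint angles; "joint_vel": joint speeds; "joint_efforts": joint torques, N m; "position": TCP position; "eef_rot": TCP orientation; "contact_force": force on the tool from outside, world axes, zero at the start; "torque": the same for the moment, N m; "finger_gap": finger opening in m; "finger_force": force on a finger pad.
Only numpy, scipy, OpenCV 4.12 (cv2) and the standard library are available. Lean on these libraries where they do the work, as an engineer would, in place of code of your own. Each camera call takes 0.05 s, during which the arm holds its last target. There are 200 camera calls.

### The job

Two small hook-topped tins, one with a green and one with an orange lid, stand among spare knobs in the pockets of the sloped wooden organiser. Lift them out by their tabs and hang one on each end of the pivoting bar, between the pair of brass collars, whichever way round, so that the bar ends level with both tins hanging still. Be gentle: never tip the bar hard over, leave the two dark knobs in their pockets and do not shift the spice jar or the canister behind them.

Things in the scene. Friction and masses are not known exactly. Their poses are not given: they have to be found in the camera images.
- green_tin: small aluminium tin, green lid, hook on top, 80 g, 44 mm across, 128 mm tall in all, lid top at 44. Origin: centre of its underside; z runs up through lid, hook and tab. At first it stands on a pocket's sloped floor: z leans 0.21 rad toward the organiser's -x (to the robot), its x within 0.1 rad of the organiser's x. For the hook see its seat, for the grip its tab.
- green_tin_tab (a point): grip point in the green tin's finger tab, 115 mm above the tin's origin on its z axis; axes as the tin's. The tab is a solid upright plate in the lid's colour on top of the hook, 10 mm thick (x), 18 mm wide (y), from 94 to 128 mm above the origin, centred on the z axis: grip it across the 10 mm
- green_tin_seat (a point): where the bar's middle lies when the tin hangs: on its z axis, z = 81.5 mm above its origin, axes as the tin's. The dark hook is 14 mm wide (y): stem at x = -18.5 to -14.5 from lid to z = 79, V roof of 40 degrees with inner apex at x = 0, z = 88, free lip at x = +17 down to z = 70. The bar enters from +x between lid (z = 44) and lip (70), then up under the roof
- orange_tin: the same tin with an orange lid and tab; all else as green_tin, in another pocket
- orange_tin_tab (a point): grip point in the orange tin's finger tab, as for the green one
- orange_tin_seat (a point): seat point under the orange tin's hook, as for the green one
- organiser: fixed wooden organiser 74 x 228 mm; four pockets, 52 mm wide (y), 66 deep (x), with middles at y = -84, -28, 28, 84 mm; walls 4 thick, 36 high in front (-x), 46 between pockets, 56 at the back; floor slopes up toward +x by 0.21 rad, 20 mm high in the middle. Origin: centre of its underside; x away from the robot, y to the left (within 0.3 rad)
- stand: fixed stand, wooden foot 110 x 100 x 14 mm with a dark post 16 mm thick, that carries the pivoting bar at 190 mm above the worktop. Origin: centre of the foot's underside; x away from the robot (within some 0.4 rad), y along the level bar to the left
- bar (a joint): tilt of the steel bar about the stand's x axis through the post's top, rad: 0 level, positive = left (+y) end up, stops at -0.35 and 0.35. A soft spring (0.5 N m/rad) levels the empty bar; one tin on one end tips it by about 0.13. The bar is 10 mm thick, 242 mm long over its end balls
- left_place (a point): middle of the bar's thickness at its left hanging place, 85 mm from the pivot, half-way between two brass collars (16 mm across, 37 mm apart in the clear); moves with the bar, y along the bar
- right_place (a point): the same at the right (-y) end of the bar, 85 mm from the pivot
- spare_knob: dark tap knob, a disc 29 mm across and 18 mm high, lying in one of the pockets; stays there. Origin: centre of its underside
- spare_knob_b: a second such knob in another pocket; stays there
- spice_jar_1: spice jar with a red cap, 45 mm across, 106 mm high, behind the organiser, a bystander. Origin: centre of its underside
- canister_1: light canister with a wooden lid, 87 mm across, 120 mm high, at the back, a bystander. Origin: centre of its underside

How it is judged (in metres and radians):
On the way, in this order (a step that is already met when the one before it is completed fails the run):
1. one tin hangs on one end of the bar, let go ((distance between any of green_tin_seat, orange_tin_seat and left_place below 0.018 m or distance between any of green_tin_seat, orange_tin_seat and right_place below 0.018 m) and contact force between the fingers and green_tin below 0.1 N and contact force between the fingers and orange_tin below 0.1 N), for 0.2 s.
2. the other tin hangs on the other end (((distance between green_tin_seat and left_place below 0.018 m and distance between orange_tin_seat and right_place below 0.018 m) or (distance between green_tin_seat and right_place below 0.018 m and distance between orange_tin_seat and left_place below 0.018 m))), for 0.2 s.
At the end, for the whole second after the job is handed in: One tin hangs at each end of the bar, the seat point of its hook within 18 mm of that end's hanging place, each within 0.35 rad of upright and moving slower than 0.03 m/s; the bar is level within 0.06 rad; both spare knobs lie within 30 mm of where they began (((distance between green_tin_seat and left_place below 0.018 m and distance between orange_tin_seat and right_place below 0.018 m) or (distance between green_tin_seat and right_place below 0.018 m and distance between orange_tin_seat and left_place below 0.018 m)) and value of joint bar between -0.06 and 0.06 rad and angle between each of green_tin, orange_tin's own z axis and vertical below 0.35 rad and linear speed of each of green_tin, orange_tin below 0.03 m/s and distance of each of spare_knob, spare_knob_b from where it was at the start of the episode below 0.03 m); the robot touches nothing.
It fails at once if the bar is tipped hard over (beyond 0.30 rad) (value of joint bar above 0.3 rad or value of joint bar below -0.3 rad).
It fails at once if the spice jar or the canister is shifted by more than 30 mm (distance of any of spice_jar_1, canister_1 from where it was at the start of the episode above 0.03 m).
It also fails if it takes over 70 s, if anything falls off the work surface, if the arm or the gripper's body presses on something with over 40 N, if the wrist force passes 120 N, or if a joint passes its speed limit or range.

## Working session

There is one attempt and no reset: what is moved stays moved. The work goes in short steps, Python scripts to look and compute and a tool call to move; the robot and the scene stay as the last step left them, time stands still between calls to the robot, and variables do not carry over. Pictures are saved under pics/ and viewed, at most 10 in all, crops included, and the job is handed in when it is done.

Besides the shell and the picture viewer there is one more tool, called as a command line: name --argument value ..., lists and objects as JSON in quotes. apply_moves: Moves the arm, as the interface text tells. Its arguments: {"type":"object","properties":{"plan":{"type":"array"},"claw":{"type":"number"},"newtons":{"type":"number"}},"required":["plan"]}

```bash
mkdir -p pics
cat > h.py <<'E'
import numpy as np, cv2
from bench import status, grab_frame, ticket
from scipy.spatial.transform import Rotation as R
def cam(n):
    f=grab_frame(n); return f
def rot(a):
    a=np.array(a,float)
    if a.shape==(3,3): return a
    if a.shape==(3,): return R.from_euler('xyz',a,degrees=True).as_matrix()
    return R.from_quat(a).as_matrix()
def ray(f,u,v):
    K=f['camera_matrix'];d=np.array([(u-K[0,2])/K[0,0],-(v-K[1,2])/K[1,1],-1.])
    return np.array(f['eye'],float),rot(f['attitude'])@d
def onz(f,u,v,z):
    e,d=ray(f,u,v);return e+d*(z-e[2])/d[2]
def proj(f,p):
    K=f['camera_matrix'];c=rot(f['attitude']).T@(np.array(p)-f['eye'])
    return K[0,0]*c[0]/-c[2]+K[0,2],K[1,1]*-c[1]/-c[2]+K[1,2]
def tri(f,a,g,b):
    e1,d1=ray(f,*a);e2,d2=ray(g,*b)
    s=np.linalg.lstsq(np.c_[d1,-d2],e2-e1,rcond=None)[0]
    p,q=e1+s[0]*d1,e2+s[1]*d2
    return (p+q)/2,np.linalg.norm(p-q)
E
python3 - <<'E'
from h import *
for n in('scene','top'):
    f=cam(n);cv2.imwrite(f'pics/{n}0.png',f['color'][:,:,::-1]);print({k:(v if k!='color' else 0) for k,v in f.items()})
    np.save(n+'0.npy',f,allow_pickle=True)
print(status.state())
E
```

```text
{'color': 0, 'camera_matrix': array([[423.07009686,   0.        , 280.16254947],
       [  0.        , 423.07009686, 210.2549326 ],
       [  0.        ,   0.        ,   1.        ]]), 'eye': array([0.11723184, 0.53521818, 0.55579946]), 'attitude': array([  60.00166672,    0.42957664, -136.91871261])}
{'color': 0, 'camera_matrix': array([[478.9928932 ,   0.        , 284.82646248],
       [  0.        , 478.9928932 , 209.77783015],
       [  0.        ,   0.        ,   1.        ]]), 'eye': array([ 0.44179216, -0.01119281,  1.201083  ]), 'attitude': array([  9.84767905,  -0.26747636, -88.56476713])}
{'time': 0.1, 'q': array([-7.88714305e+01,  1.48473469e+01,  1.19314575e+00,  7.64165613e+01,
        2.59289488e-04,  8.12559386e+01]), 'joint_vel': array([ 0.02427167, -0.12477448,  0.07097385,  0.00774148,  0.0705494 ,
        0.04125294]), 'joint_efforts': array([ 5.31602695e-03, -5.56691408e+01,  3.45071161e+01,  1.16083614e-02,
       -2.30959938e-05,  1.12508087e-05]), 'position': array([ 0.18690017, -0.51698784,  0.23072182]), 'eef_rot': array([-1.79930099e+02, -1.10136556e-02,  1.98726240e+01]), 'contact_force': array([ 0.43695921, -0.37794716,  0.35917142]), 'torque': array([-0.00732056, -0.00974094, -0.00196217]), 'finger_force': 0.0, 'finger_gap': 0.08527308886664219}
```

View pics/scene0.png

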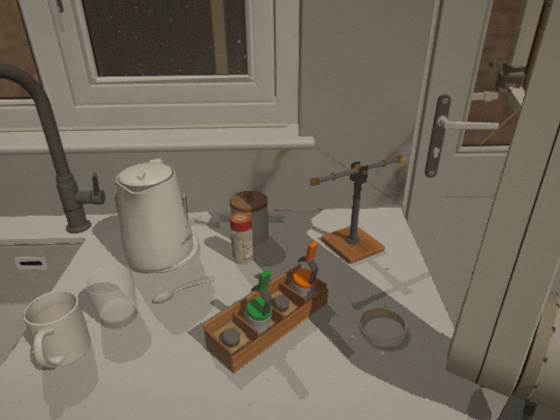

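View pics/top0.png

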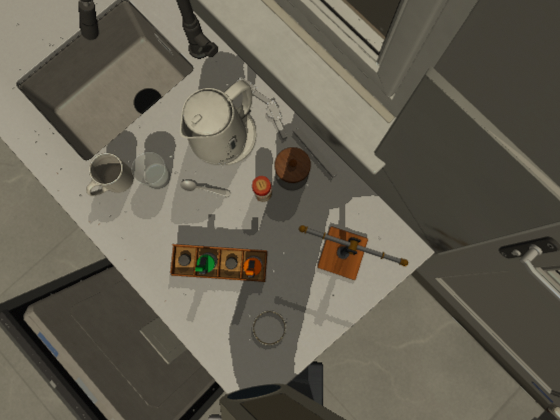

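The scene view shows the organiser with green tab near (265,283) and orange tab near (312,252). The bar balls are near (315,181) and (402,159). In the top view the organiser is around (218,263), with the knobs in pockets at x≈185 and 232, and the bar runs from (302,229) to (404,262).

Run:
```python
from h import *
S=np.load('scene0.npy',allow_pickle=True).item();T=np.load('top0.npy',allow_pickle=True).item()
for p,q in (((314,181),(302,229)),((402,159),(404,262))): print('bar end',tri(S,p,T,q))
for n,f in(('S',S),('T',T)):
    hsv=cv2.cvtColor(f['color'],cv2.COLOR_RGB2HSV)
    for c,lo,hi in(('g',(50,150,40),(75,255,255)),('o',(7,225,120),(16,255,255))):
        m=cv2.inRange(hsv,lo,hi);k,l,st,ce=cv2.connectedComponentsWithStats(m)
        print(n,c,[(list(map(int,st[i])),ce[i].round(1)) for i in range(1,k) if st[i,4]>15])
a=cv2.resize(T['color'][215:295,160:290],None,fx=6,fy=6,interpolation=2)[:,:,::-1]
b=cv2.resize(S['color'][230:370,200:340],None,fx=4,fy=4,interpolation=2)[:,:,::-1]
cv2.imwrite('pics/ta.png',a);cv2.imwrite('pics/sa.png',b)
c=cv2.resize(T['color'][215:290,290:420],None,fx=3,fy=3)[:,:,::-1]
d=cv2.resize(S['color'][145:265,300:420],None,fx=3,fy=3)[:,:,::-1]
w=np.zeros((600,760,3),np.uint8);w[:225,:390]=c;w[230:590,:360]=d;cv2.imwrite('pics/bar.png',w)
```

```text
bar end (array([ 0.57661021, -0.04876612,  0.1935143 ]), np.float64(0.0006574775633640895))
bar end (array([ 0.51032424, -0.26617295,  0.18994486]), np.float64(0.004508948157636944))
S g [([261, 271, 9, 7, 33], array([265.2, 273.5])), ([256, 298, 8, 9, 33], array([260.2, 301.1])), ([248, 303, 15, 16, 91], array([253.9, 311.4]))]
S o [([310, 242, 7, 6, 22], array([313.3, 244.4])), ([294, 273, 17, 15, 109], array([300.6, 280.6]))]
T g [([197, 255, 18, 17, 152], array([207.2, 262.3])), ([195, 267, 9, 5, 39], array([198.8, 268.9]))]
T o [([243, 259, 11, 16, 72], array([247.2, 267.7]))]
```

View pics/ta.png

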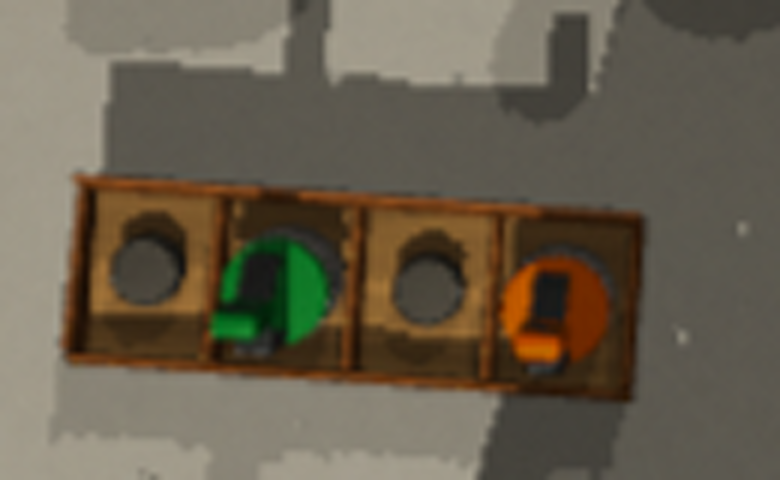

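View pics/sa.png

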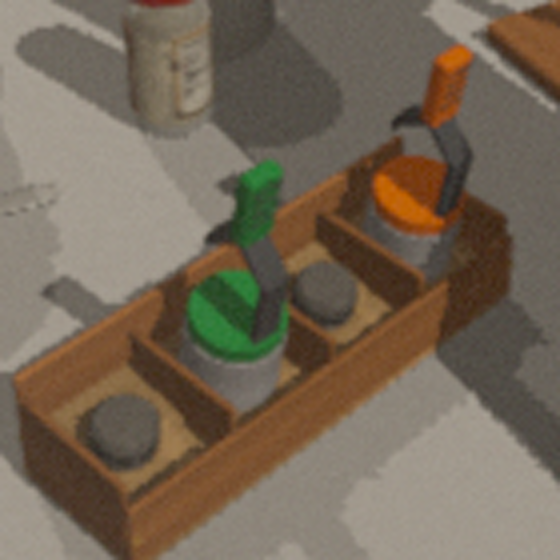

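View pics/bar.png

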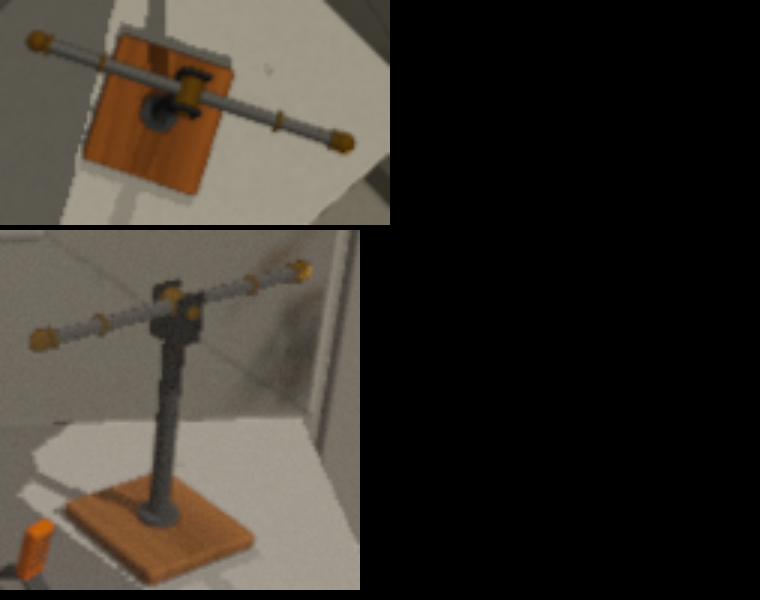

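Crop findings:
- **Tabs:** the top ends are in the top view at about (198.9,269.2) green and (249.7,272.8) orange, and in the scene view at about (265.8,273) and (313.5,244.5).
- **Hooks:** stems face the robot, so the hooks open toward +x.
- **Organiser:** the back corners are at (173,244.7) and (266.7,250.8).
- **Bar:** the balls are at (303,228.3)/(404,262) in the top view and (314,181.7)/(400,158.3) in the scene view.

Run:
```python
from h import *
np.set_printoptions(precision=4,suppress=True)
S=np.load('scene0.npy',allow_pickle=True).item();T=np.load('top0.npy',allow_pickle=True).item()
for n,p,q in(('gtop',(265.8,273),(198.9,269.2)),('otop',(313.5,244.5),(249.7,272.8)),('L',(314,181.7),(303,228.3)),('R',(400,158.3),(404,262)),('piv',(357.5,168.5),(353.3,245))):print(n,*tri(S,p,T,q))
L,Rr=onz(T,303,228.3,.19),onz(T,404,262,.19);d=L-Rr;print('bar z=.19',L,Rr,(L+Rr)/2,np.linalg.norm(d),'yaw',np.degrees(np.arctan2(-d[0],d[1])))
print('collars',onz(T,290+102/3,215+62/3,.19),onz(T,290+278/3,215+121/3,.19))
bl,br,fl,fr=onz(T,173,244.7,.056),onz(T,266.7,250.8,.056),onz(T,171.2,275,.036),onz(T,265,281.2,.036)
for a,b in((bl,br),(fl,fr)): d=a-b;print('org edge',a,b,np.linalg.norm(d),np.degrees(np.arctan2(-d[0],d[1])))
c=(bl+br+fl+fr)/4;yaw=np.arctan2(-(bl-br)[0],(bl-br)[1]);c[2]=0
M=R.from_euler('z',yaw).as_matrix();print('org c',c)
Rt=M@R.from_euler('y',-.21).as_matrix()
for n,y in(('g',.028),('o',-.084)):
    o=c+M@[0,y,.020];print(n,'centre tin origin',o,'tab',o+Rt@[0,0,.115],'top',o+Rt@[0,0,.128])
```

```text
gtop [0.4889 0.1737 0.1448] 0.0014862748544978695
otop [0.4843 0.0625 0.1437] 0.00208939767518292
L [ 0.5785 -0.051   0.1906] 0.00044442823600982255
R [ 0.5121 -0.2648  0.1914] 0.00020045334095906677
piv [ 0.5469 -0.1569  0.1926] 0.004030494609751713
bar z=.19 [ 0.5784 -0.0512  0.19  ] [ 0.5123 -0.2651  0.19  ] [ 0.5453 -0.1581  0.19  ] 0.22387687366802236 yaw -17.1598415009583
collars [ 0.5637 -0.0961  0.19  ] [ 0.5252 -0.2203  0.19  ]
org edge [0.5489 0.2539 0.056 ] [0.54   0.0293 0.056 ] 0.2247917870555889 -2.2658373756992853
org edge [0.4776 0.2581 0.036 ] [0.4685 0.0318 0.036 ] 0.22651929156787684 -2.2988265925681204
org c [0.5088 0.1432 0.    ]
g centre tin origin [0.5099 0.1712 0.02  ] tab [0.4859 0.1722 0.1325] top [0.4832 0.1723 0.1452]
o centre tin origin [0.5054 0.0593 0.02  ] tab [0.4815 0.0603 0.1325] top [0.4788 0.0604 0.1452]
```

apply_moves --plan '[{"xyz":[0,0,1.2],"turn":0},{"xyz":[1,2,2],"turn":0.6},{"xyz":[2,4,2],"turn":1.2},{"xyz":[3,6,2],"turn":1.8},{"xyz":[4,8,2],"turn":2.4},{"xyz":[5,10,2],"turn":3},{"xyz":[6,12,2],"turn":3.6},{"xyz":[7,14,2],"turn":4.2},{"xyz":[8,16,2],"turn":4.8},{"xyz":[9,18,2],"turn":5.4},{"xyz":[10,20,2],"turn":6},{"xyz":[11,21.5,2],"turn":6.5},{"xyz":[12,23.2,1.5],"turn":6.78},{"xyz":[12,23.2,0],"turn":6.78},{"xyz":[12,23.2,-1.4],"turn":6.78},{"xyz":[12,23.2,-1.4],"turn":6.78},{"xyz":[12,23.2,-1.4],"turn":6.78}]' --claw 0.6 --newtons 25

```text
time: 2.22
position: [0.4874, 0.0626, 0.1975]
eef_rot: [179.9, -0.0, 87.7]
contact_force: [0.0, 0.5, 1.1]
finger_gap: 0.0512
finger_force: 0.0
```

Run:
```python
from h import *
np.set_printoptions(precision=4,suppress=True)
s=status.state();f=cam('wrist');cv2.imwrite('pics/w1.png',f['color'][:,:,::-1])
M=np.array(f['mount']);print(M,f['camera_matrix'])
Rt=R.from_euler('xyz',s['eef_rot'],degrees=True).as_matrix()
f['eye']=Rt@M[:3,3]+s['position'];f['attitude']=Rt@M[:3,:3]
print('tab top predicted px',proj(f,[.484,.0625,.144]))
hsv=cv2.cvtColor(f['color'],cv2.COLOR_RGB2HSV);m=cv2.inRange(hsv,(5,200,90),(18,255,255))
k,l,st,ce=cv2.connectedComponentsWithStats(m);print([(list(map(int,st[i])),ce[i].round(1)) for i in range(1,k) if st[i,4]>100])
```

```text
[[-0.      0.9487  0.3162  0.0822]
 [ 1.     -0.0003  0.0009  0.0003]
 [ 0.0009  0.3162 -0.9487 -0.1429]
 [ 0.      0.      0.      1.    ]] [[301.9821   0.     276.6932]
 [  0.     301.9821 209.0907]
 [  0.       0.       1.    ]]
tab top predicted px (np.float64(271.575898017353), np.float64(232.0156793588585))
[([272, 174, 44, 35, 963], array([294.6, 189.4])), ([268, 204, 21, 36, 375], array([276.3, 223.8])), ([65, 268, 26, 37, 364], array([ 74.9, 282.8])), ([86, 284, 22, 27, 161], array([ 94.1, 299.3])), ([64, 300, 23, 42, 443], array([ 76.9, 323.6]))]
```

View pics/w1.png

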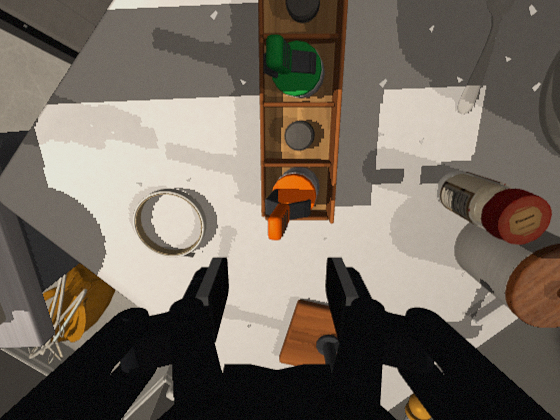

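The wrist view shows the orange tab end at (275,235), between the fingers (midpoint about column 277). That agrees with the prediction to about 2 mm, so I descend and grip.

apply_moves --plan '[{"xyz":[0,0,-1],"turn":0},{"xyz":[0,0,-2],"turn":0},{"xyz":[0,0,-2.6],"turn":0},{"xyz":[0,0,-3],"turn":0},{"xyz":[0,0,-3.25],"turn":0},{"xyz":[0,0,-3.25],"turn":0}]'

```text
time: 3.02
position: [0.4871, 0.0627, 0.1153]
eef_rot: [180.0, -0.0, 87.7]
contact_force: [0.2, 0.1, 0.1]
finger_gap: 0.0515
finger_force: 0.0
```

apply_moves --plan '[{"xyz":[0,0,0],"turn":0},{"xyz":[0,0,0],"turn":0},{"xyz":[0,0,0],"turn":0},{"xyz":[0,0,0],"turn":0},{"xyz":[0,0,0],"turn":0},{"xyz":[0,0,0],"turn":0},{"xyz":[0,0,0],"turn":0},{"xyz":[0,0,0],"turn":0}]' --claw 0 --newtons 25

```text
time: 4.03
position: [0.4885, 0.0627, 0.1163]
eef_rot: [179.8, -0.0, 87.7]
contact_force: [1.4, -0.5, 5.3]
finger_gap: 0.0139
finger_force: 23.0
```

apply_moves --plan '[{"xyz":[0.1,0,0.2],"turn":0},{"xyz":[0.2,0,0.5],"turn":0},{"xyz":[0.3,0,0.8],"turn":0},{"xyz":[0.3,0,1.2],"turn":0},{"xyz":[0.3,0,1.7],"turn":0},{"xyz":[0.3,0,2.3],"turn":0},{"xyz":[0.3,0,3],"turn":0},{"xyz":[0.3,0,3.8],"turn":0},{"xyz":[0.3,0,4.6],"turn":0},{"xyz":[0.3,0,5.4],"turn":0},{"xyz":[0.3,0,6],"turn":0},{"xyz":[0.3,0,6],"turn":0},{"xyz":[0.3,0,6],"turn":0}]'

```text
time: 5.65
position: [0.4942, 0.0628, 0.2645]
eef_rot: [-180.0, -0.0, 87.7]
contact_force: [-0.5, -0.5, -1.1]
finger_gap: 0.0093
finger_force: 25.8
```

apply_moves --plan '[{"xyz":[-0.3,-0.8,0],"turn":-0.1},{"xyz":[-0.6,-2,0],"turn":-0.3},{"xyz":[-0.8,-3.5,0],"turn":-0.5},{"xyz":[-1,-5,0],"turn":-0.7},{"xyz":[-1.2,-6.5,0],"turn":-0.9},{"xyz":[-1.25,-8,0],"turn":-1.1},{"xyz":[-1.25,-9.5,0],"turn":-1.3},{"xyz":[-1.25,-10.6,0],"turn":-1.4},{"xyz":[-1.25,-11.2,0],"turn":-1.49},{"xyz":[-1.25,-11.4,0],"turn":-1.49},{"xyz":[-1.25,-11.4,0],"turn":-1.49},{"xyz":[-1.25,-11.4,0],"turn":-1.49}]'

```text
time: 7.15
position: [0.4632, -0.2214, 0.2652]
eef_rot: [180.0, -0.0, 72.8]
contact_force: [-0.1, 0.0, -1.7]
finger_gap: 0.0095
finger_force: 25.9
```

Run:
```python
from h import *
np.set_printoptions(precision=4,suppress=True)
s=status.state();print(s['position'],s['eef_rot'])
ims=[]
for n in('scene','top'):
    f=cam(n);np.save(n+'1.npy',f,allow_pickle=True)
    p=s['position'];u,v=proj(f,p-[0,0,.03]);u,v=int(u),int(v)
    h=60
    x0,y0=max(0,u-h),max(0,v-h);print(n,x0,y0,proj(f,p))
    ims.append(cv2.resize(f['color'][y0:y0+120,x0:x0+120],(400,400),interpolation=2)[:,:,::-1])
cv2.imwrite('pics/c1.png',np.hstack(ims))
```

```text
[ 0.4632 -0.2214  0.2652] [179.9927  -0.0094  72.8318]
scene 353 90 (np.float64(416.2776108561273), np.float64(136.39906851480362))
top 328 224 (np.float64(391.56625387185585), np.float64(284.4346098447643))
```

View pics/c1.png

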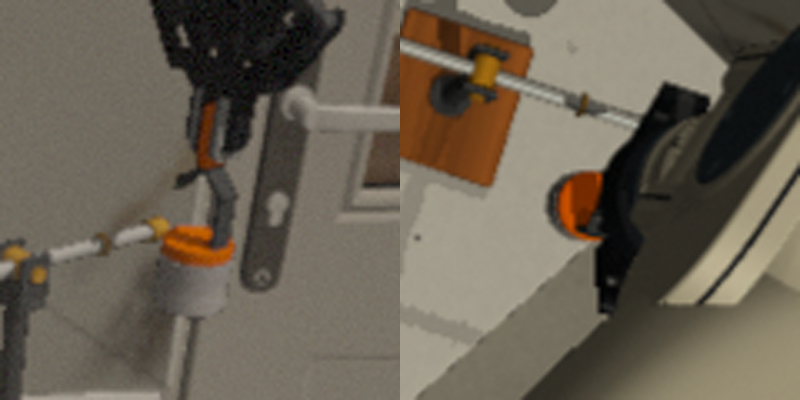

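The tin hangs upright in the grip, with its lid-top centre at scene pixel (412,163) and the stem on the robot side. I check the heights against that.

Run:
```python
from h import *
f=np.load('scene1.npy',allow_pickle=True).item();g=np.load('top1.npy',allow_pickle=True).item()
p=np.array([.4632,-.2214,.2652])
for z in(96,100,104):
    o=p-[0,0,z/1000];print(z,[np.round(np.array(proj(f,o+[0,0,h]))-[353,90],1)*3.333 for h in(0,.044,.094,.128)],'topview lid',(np.array(proj(g,o+[0,0,.044]))-[328,224])*3.333)
for n,q in(('L',[.5704,-.0769,.19]),('R',[.5202,-.2393,.19])):print(n,proj(f,q),(np.array(proj(f,q))-[353,90])*3.333)
```

```text
96 [array([187.3146, 301.9698]), array([197.6469, 236.643 ]), array([210.3123, 157.9842]), array([219.6447, 101.6565])] topview lid [192.80822562 202.96591722]
100 [array([186.3147, 307.6359]), array([196.647 , 242.6424]), array([209.3124, 164.3169]), array([218.3115, 108.3225])] topview lid [191.42515329 203.07342499]
104 [array([185.3148, 313.6353]), array([195.9804, 248.6418]), array([208.3125, 170.6496]), array([217.3116, 114.9885])] topview lid [190.05314921 203.18007241]
L (np.float64(325.53446896037383), np.float64(178.91431266547895)) [-91.54261496 296.35140411]
R (np.float64(390.51459959326525), np.float64(161.36935962141433)) [125.03616044 237.87407562]
```

apply_moves --plan '[{"xyz":[0,0,-0.5],"turn":0},{"xyz":[0,0,-1],"turn":0},{"xyz":[0,0,-1.28],"turn":0},{"xyz":[0,0,-1.28],"turn":0},{"xyz":[0.3,-0.1,-1.28],"turn":0},{"xyz":[0.6,-0.2,-1.28],"turn":0},{"xyz":[0.9,-0.29,-1.28],"turn":0},{"xyz":[1.2,-0.38,-1.28],"turn":0},{"xyz":[1.5,-0.48,-1.28],"turn":0},{"xyz":[1.8,-0.57,-1.28],"turn":0},{"xyz":[2.1,-0.66,-1.28],"turn":0},{"xyz":[2.28,-0.72,-1.28],"turn":0},{"xyz":[2.28,-0.72,-1.28],"turn":0},{"xyz":[2.28,-0.72,-1.28],"turn":0}]'

```text
time: 9.0
position: [0.52, -0.2402, 0.233]
eef_rot: [-180.0, -0.0, 72.8]
contact_force: [0.9, 0.6, -0.8]
finger_gap: 0.0094
finger_force: 25.9
```

Run:
```python
from h import *
f=cam('scene');cv2.imwrite('pics/c2.png',cv2.resize(f['color'][80:230,300:450],(600,600),interpolation=2)[:,:,::-1])
```

```text
(no output)
```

View pics/c2.png

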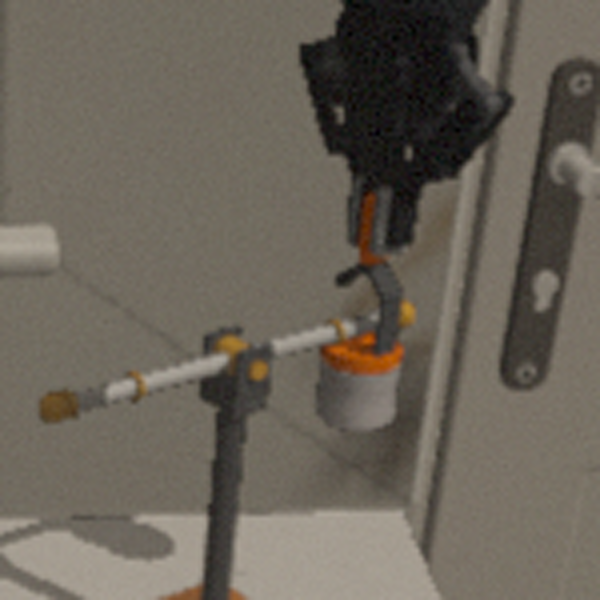

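The bar (crop about (370,325)) lies between the lid and the lip, under the hook, and the force is free of contact. I lower to the expected equilibrium.

apply_moves --plan '[{"xyz":[0,0,-0.2],"turn":0},{"xyz":[0,0,-0.4],"turn":0},{"xyz":[0,0,-0.6],"turn":0},{"xyz":[0,0,-0.8],"turn":0},{"xyz":[0,0,-0.95],"turn":0},{"xyz":[0,0,-1.05],"turn":0},{"xyz":[0,0,-1.15],"turn":0},{"xyz":[0,0,-1.25],"turn":0},{"xyz":[0,0,-1.35],"turn":0},{"xyz":[0,0,-1.4],"turn":0},{"xyz":[0,0,-1.4],"turn":0},{"xyz":[0,0,-1.4],"turn":0},{"xyz":[0,0,-1.4],"turn":0}]'

```text
time: 10.68
position: [0.5202, -0.2403, 0.1981]
eef_rot: [180.0, 0.0, 72.8]
contact_force: [0.3, 0.4, 0.7]
finger_gap: 0.0095
finger_force: 25.9
```

```bash
cat > bar.py <<'E'
from h import *
np.set_printoptions(precision=4,suppress=True)
def balls(f,near=((.5784,-.0512),(.5123,-.2651))):
    # brass ends: search column of possible heights for brass blobs
    hsv=cv2.cvtColor(f['color'],cv2.COLOR_RGB2HSV);m=cv2.inRange(hsv,(12,130,70),(26,255,255))
    k,l,st,ce=cv2.connectedComponentsWithStats(m);out=[]
    for x,y in near:
        b=None
        for i in range(1,k):
            if st[i,4]<8: continue
            for z in np.arange(.15,.231,.001):
                d=np.hypot(*(np.array(proj(f,[x,y,z]))-ce[i]))
                if b is None or d<b[0]: b=(d,z,tuple(ce[i].round(1)),int(st[i,4]))
        out.append(b)
    return out
if __name__=='__main__':
    print('before',balls(np.load('scene0.npy',allow_pickle=True).item()))
    b=balls(cam('scene'));print('now',b);print('tilt',(b[0][1]-b[1][1])/.224)
E
python3 bar.py
```

```text
before [(np.float64(0.12791060154509715), np.float64(0.19200000000000003), (np.float64(314.1), np.float64(180.9)), 49), (np.float64(0.3721639541506509), np.float64(0.19200000000000003), (np.float64(400.3), np.float64(157.8)), 30)]
now [(np.float64(0.18349626190723653), np.float64(0.20300000000000004), (np.float64(314.3), np.float64(176.1)), 53), (np.float64(0.18770847557357162), np.float64(0.18200000000000002), (np.float64(399.5), np.float64(162.3)), 31)]
tilt 0.09375000000000008
```

apply_moves --plan '[{"xyz":[0,0,-0.06],"turn":0},{"xyz":[0,0,-0.12],"turn":0},{"xyz":[0,0,-0.12],"turn":0},{"xyz":[0,0,-0.12],"turn":0}]'

```text
time: 11.22
position: [0.5202, -0.2402, 0.1951]
eef_rot: [180.0, -0.0, 72.8]
contact_force: [0.2, -0.0, 0.4]
finger_gap: 0.0093
finger_force: 26.0
```

apply_moves --plan '[{"xyz":[0,0,0],"turn":0},{"xyz":[0,0,0],"turn":0},{"xyz":[0,0,0],"turn":0},{"xyz":[0,0,0],"turn":0},{"xyz":[0,0,0],"turn":0},{"xyz":[0,0,0],"turn":0}]' --claw 0.4

```text
time: 11.98
position: [0.5202, -0.2402, 0.195]
eef_rot: [-180.0, -0.0, 72.8]
contact_force: [-0.2, -1.2, -0.9]
finger_gap: 0.034
finger_force: 0.0
```

```bash
python3 bar.py|tail -2
```

```text
now [(np.float64(0.47162061038247755), np.float64(0.20700000000000005), (np.float64(314.9), np.float64(174.0)), 52), (np.float64(0.5238977359272567), np.float64(0.17600000000000002), (np.float64(399.5), np.float64(164.8)), 28)]
tilt 0.13839285714285726
```

apply_moves --plan '[{"xyz":[0,0,0.4],"turn":0},{"xyz":[0,0,0.9],"turn":0},{"xyz":[0,0,1.6],"turn":0},{"xyz":[0,0,2.4],"turn":0},{"xyz":[0,0,3.2],"turn":0},{"xyz":[-0.5,1,3.6],"turn":0},{"xyz":[-1,3,3.6],"turn":0.3},{"xyz":[-1.5,5,3.6],"turn":0.6},{"xyz":[-1.5,7,3.6],"turn":0.8},{"xyz":[-1.5,9,3.6],"turn":1},{"xyz":[-1.5,11,3.6],"turn":1.2},{"xyz":[-1.3,13,3.6],"turn":1.4},{"xyz":[-1.15,15,3],"turn":1.49},{"xyz":[-1.15,16.2,2],"turn":1.49},{"xyz":[-1.15,16.56,1],"turn":1.49},{"xyz":[-1.15,16.56,0.2],"turn":1.49},{"xyz":[-1.15,16.56,0.2],"turn":1.49}]' --claw 0.6

```text
time: 14.15
position: [0.491, 0.1739, 0.1998]
eef_rot: [-179.9, 0.0, 87.7]
contact_force: [0.2, 0.2, -1.0]
finger_gap: 0.0512
finger_force: 0.0
```

```bash
python3 bar.py|tail -2
python3 - <<'E'
from h import *
np.set_printoptions(precision=4,suppress=True)
s=status.state();f=cam('wrist');print(s['position'])
M=np.array(f['mount']);Rt=R.from_euler('xyz',s['eef_rot'],degrees=True).as_matrix()
f['eye']=Rt@M[:3,3]+s['position'];f['attitude']=Rt@M[:3,:3]
print('pred',proj(f,[.489,.1737,.145]))
a=f['color'][140:300,200:360].copy();cv2.imwrite('pics/w2.png',np.hstack([cv2.resize(a,(400,400))[:,:,::-1],cv2.resize(cam('scene')['color'][90:230,290:430],(400,400),interpolation=2)[:,:,::-1]]))
E
```

```text
now [(np.float64(0.38642844973546264), np.float64(0.20700000000000005), (np.float64(314.9), np.float64(174.0)), 55), (np.float64(0.1517664137079733), np.float64(0.17700000000000002), (np.float64(399.2), np.float64(164.4)), 30)]
tilt 0.13392857142857154
[0.4915 0.1738 0.2007]
pred (np.float64(273.02220309634697), np.float64(230.73801028422062))
```

View pics/w2.png

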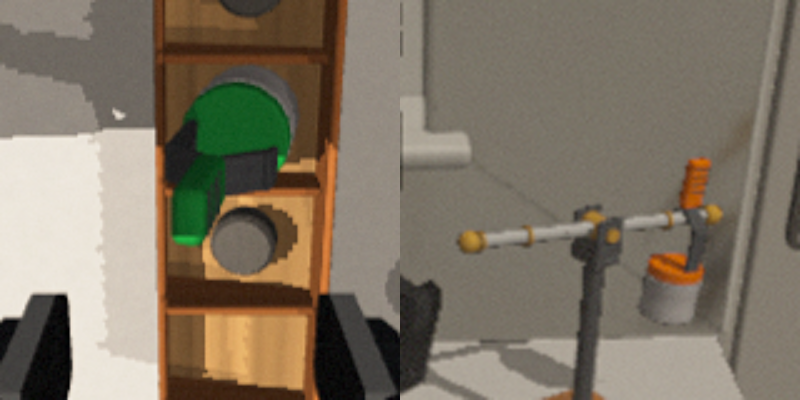

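The left half shows the green tab end at about (275,235) in the wrist image, the same offset as for orange, so the aim is good. The right half shows orange hanging upright and the bar tilted about 0.13.

apply_moves --plan '[{"xyz":[0,0,-1],"turn":0},{"xyz":[0,0,-2],"turn":0},{"xyz":[0,0,-2.7],"turn":0},{"xyz":[0,0,-3.1],"turn":0},{"xyz":[0,0,-3.36],"turn":0},{"xyz":[0,0,-3.36],"turn":0}]'

```text
time: 15.05
position: [0.4916, 0.1737, 0.1163]
eef_rot: [180.0, -0.0, 87.7]
contact_force: [0.6, 0.2, -0.0]
finger_gap: 0.0512
finger_force: 0.0
```

apply_moves --plan '[{"xyz":[0,0,0],"turn":0},{"xyz":[0,0,0],"turn":0},{"xyz":[0,0,0],"turn":0},{"xyz":[0,0,0],"turn":0},{"xyz":[0,0,0],"turn":0},{"xyz":[0,0,0],"turn":0},{"xyz":[0,0,0],"turn":0},{"xyz":[0,0,0],"turn":0}]' --claw 0

```text
time: 16.05
position: [0.4925, 0.1739, 0.117]
eef_rot: [179.8, -0.0, 87.7]
contact_force: [1.6, 0.5, 5.8]
finger_gap: 0.0136
finger_force: 24.4
```

apply_moves --plan '[{"xyz":[0.1,0,0.2],"turn":0},{"xyz":[0.2,0,0.5],"turn":0},{"xyz":[0.3,0,0.8],"turn":0},{"xyz":[0.3,0,1.2],"turn":0},{"xyz":[0.3,0,1.7],"turn":0},{"xyz":[0.3,0,2.3],"turn":0},{"xyz":[0.3,0,3],"turn":0},{"xyz":[0.3,0,3.8],"turn":0},{"xyz":[0.3,0,4.6],"turn":0},{"xyz":[0.3,0,5.4],"turn":0},{"xyz":[0.3,0,6],"turn":0},{"xyz":[0.3,0,6],"turn":0},{"xyz":[0.3,0,6],"turn":0}]'

```text
time: 17.68
position: [0.4987, 0.1737, 0.2654]
eef_rot: [-179.9, 0.0, 87.7]
contact_force: [0.7, 0.6, -1.3]
finger_gap: 0.0098
finger_force: 26.2
```

apply_moves --plan '[{"xyz":[-0.3,-0.8,0],"turn":-0.1},{"xyz":[-0.3,-2,0],"turn":-0.3},{"xyz":[-0.3,-3.5,0],"turn":-0.6},{"xyz":[-0.2,-5,0],"turn":-0.9},{"xyz":[0,-6.5,0],"turn":-1.2},{"xyz":[0.3,-8,0],"turn":-1.4},{"xyz":[0.5,-9,-0.4],"turn":-1.49},{"xyz":[0.57,-9.34,-0.84],"turn":-1.49},{"xyz":[0.57,-9.34,-0.84],"turn":-1.49},{"xyz":[0.57,-9.34,-0.84],"turn":-1.49}]'

```text
time: 18.92
position: [0.5128, -0.0592, 0.2452]
eef_rot: [-180.0, -0.0, 72.8]
contact_force: [-0.8, 1.5, -1.1]
finger_gap: 0.0095
finger_force: 26.2
```

Run:
```python
from h import *
np.set_printoptions(precision=1,suppress=True)
s=status.state();f=cam('scene');p=np.array(s['position']);print(p.round(4))
hsv=cv2.cvtColor(f['color'],cv2.COLOR_RGB2HSV);m=cv2.inRange(hsv,(45,120,30),(80,255,255))
k,l,st,ce=cv2.connectedComponentsWithStats(m);print([(list(map(int,st[i])),ce[i].round(1)) for i in range(1,k) if st[i,4]>15])
for z in(96,100,104):
    o=p-[0,0,z/1000];print(z,[np.array(proj(f,o+[0,0,h])) for h in(.040,.044,.094,.128)])
```

```text
[ 0.5 -0.1  0.2]
[([333, 186, 23, 14, 178], array([342.9, 192.9]))]
96 [array([344.1, 191.3]), array([344.2, 189.4]), array([346.1, 164.8]), array([347.5, 147.2])]
100 [array([343.9, 193.2]), array([344.1, 191.3]), array([345.9, 166.9]), array([347.3, 149.3])]
104 [array([343.8, 195.1]), array([343.9, 193.2]), array([345.8, 168.9]), array([347.1, 151.4])]
```

apply_moves --plan '[{"xyz":[0.3,-0.1,0],"turn":0},{"xyz":[0.6,-0.2,0],"turn":0},{"xyz":[0.9,-0.29,0],"turn":0},{"xyz":[1.2,-0.38,0],"turn":0},{"xyz":[1.5,-0.48,0],"turn":0},{"xyz":[1.8,-0.57,0],"turn":0},{"xyz":[2.1,-0.66,0],"turn":0},{"xyz":[2.29,-0.72,0],"turn":0},{"xyz":[2.29,-0.72,0],"turn":0},{"xyz":[2.29,-0.72,0],"turn":0}]'

```text
time: 20.23
position: [0.5703, -0.0777, 0.245]
eef_rot: [-180.0, 0.0, 72.8]
contact_force: [1.1, -0.4, -1.1]
finger_gap: 0.0096
finger_force: 26.2
```

```bash
python3 bar.py|tail -2
python3 - <<'E'
from h import *
cv2.imwrite('pics/c3.png',cv2.resize(cam('scene')['color'][100:240,290:430],(600,600),interpolation=2)[:,:,::-1])
E
```

```text
now [(np.float64(0.5380242181529297), np.float64(0.20700000000000005), (np.float64(315.0), np.float64(174.2)), 58), (np.float64(0.11314571352847447), np.float64(0.17700000000000002), (np.float64(399.2), np.float64(164.4)), 28)]
tilt 0.13392857142857154
```

View pics/c3.png

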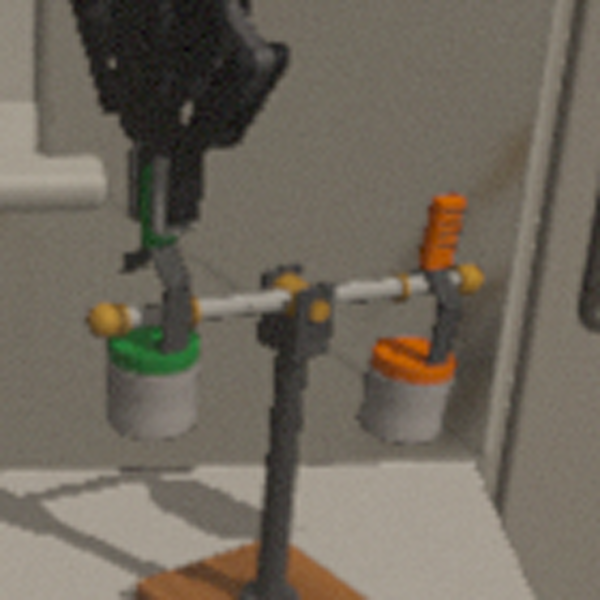

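The green hook is around the bar, between the end ball (110,320) and the inner collar (190,308). I lower it until the bar is level.

apply_moves --plan '[{"xyz":[0,0,-0.2],"turn":0},{"xyz":[0,0,-0.4],"turn":0},{"xyz":[0,0,-0.6],"turn":0},{"xyz":[0,0,-0.8],"turn":0},{"xyz":[0,0,-0.95],"turn":0},{"xyz":[0,0,-1.05],"turn":0},{"xyz":[0,0,-1.15],"turn":0},{"xyz":[0,0,-1.25],"turn":0},{"xyz":[0,0,-1.35],"turn":0},{"xyz":[0,0,-1.45],"turn":0},{"xyz":[0,0,-1.5],"turn":0},{"xyz":[0,0,-1.5],"turn":0},{"xyz":[0,0,-1.5],"turn":0}]'

```text
time: 21.95
position: [0.5704, -0.0777, 0.2076]
eef_rot: [-180.0, 0.0, 72.8]
contact_force: [-2.7, -0.4, -0.4]
finger_gap: 0.0097
finger_force: 26.3
```

```bash
python3 bar.py|tail -2
```

```text
now [(np.float64(0.3311870154224623), np.float64(0.19200000000000003), (np.float64(313.9), np.float64(181.0)), 53), (np.float64(6.2209809268422385), np.float64(0.20700000000000005), (np.float64(394.8), np.float64(150.7)), 136)]
tilt -0.06696428571428577
```

apply_moves --plan '[{"xyz":[0,0,0],"turn":0},{"xyz":[0,0,0],"turn":0},{"xyz":[0,0,0],"turn":0},{"xyz":[0,0,0],"turn":0},{"xyz":[0,0,0],"turn":0},{"xyz":[0,0,0],"turn":0}]' --claw 0.4

```text
time: 22.75
position: [0.5704, -0.0778, 0.2076]
eef_rot: [180.0, 0.0, 72.8]
contact_force: [-0.8, 1.0, 0.4]
finger_gap: 0.0337
finger_force: 0.0
```

apply_moves --plan '[{"xyz":[0,0,0.3],"turn":0},{"xyz":[0,0,0.7],"turn":0},{"xyz":[0,0,1.2],"turn":0},{"xyz":[0,0,1.8],"turn":0},{"xyz":[0,0,2.5],"turn":0},{"xyz":[0,0,3.2],"turn":0},{"xyz":[0,0,4],"turn":0},{"xyz":[0,0,4],"turn":0},{"xyz":[0,0,4],"turn":0},{"xyz":[0,0,4],"turn":0},{"xyz":[0,0,4],"turn":0},{"xyz":[0,0,4],"turn":0},{"xyz":[0,0,4],"turn":0},{"xyz":[0,0,4],"turn":0},{"xyz":[0,0,4],"turn":0},{"xyz":[0,0,4],"turn":0},{"xyz":[0,0,4],"turn":0},{"xyz":[0,0,4],"turn":0},{"xyz":[0,0,4],"turn":0},{"xyz":[0,0,4],"turn":0}]'

```text
time: 25.25
position: [0.5704, -0.0778, 0.3075]
eef_rot: [-180.0, -0.0, 72.8]
contact_force: [-0.2, 0.5, 0.1]
finger_gap: 0.0343
finger_force: 0.0
```

apply_moves --plan '[{"xyz":[0,0,0],"turn":0},{"xyz":[0,0,0],"turn":0},{"xyz":[0,0,0],"turn":0},{"xyz":[0,0,0],"turn":0},{"xyz":[0,0,0],"turn":0},{"xyz":[0,0,0],"turn":0},{"xyz":[0,0,0],"turn":0},{"xyz":[0,0,0],"turn":0},{"xyz":[0,0,0],"turn":0},{"xyz":[0,0,0],"turn":0},{"xyz":[0,0,0],"turn":0},{"xyz":[0,0,0],"turn":0},{"xyz":[0,0,0],"turn":0},{"xyz":[0,0,0],"turn":0},{"xyz":[0,0,0],"turn":0},{"xyz":[0,0,0],"turn":0},{"xyz":[0,0,0],"turn":0},{"xyz":[0,0,0],"turn":0},{"xyz":[0,0,0],"turn":0},{"xyz":[0,0,0],"turn":0}]'

```text
time: 27.75
position: [0.5704, -0.0778, 0.3075]
eef_rot: [-180.0, -0.0, 72.8]
contact_force: [-0.1, 0.3, -0.2]
finger_gap: 0.0346
finger_force: 0.0
```

Run:
```python
from h import *
f=cam('scene');fs=[f]+[cam('scene') for _ in range(6)];g=fs[-1]
print('motion',[float(np.abs(cv2.GaussianBlur(f['color'][130:240,295:425],(0,0),2).astype(float)-cv2.GaussianBlur(x['color'][130:240,295:425],(0,0),2)).max()) for x in fs[1:]])
hsv=cv2.cvtColor(g['color'],cv2.COLOR_RGB2HSV)
for c,lo,hi in(('g',(45,120,30),(80,255,255)),('o',(5,200,90),(18,255,255)),('brass',(12,130,70),(26,255,255))):
    k,l,st,ce=cv2.connectedComponentsWithStats(cv2.inRange(hsv,lo,hi));print(c,[(list(map(int,st[i])),ce[i].round(1)) for i in range(1,k) if st[i,4]>8 and ce[i][0]>295 and ce[i][0]<425 and ce[i][1]<240])
for n,p in(('L',[.5704,-.0769,.19]),('R',[.5202,-.2393,.19])):
    p=np.array(p);print(n,'exp lid',proj(g,p-[0,0,.0395]),'tab',proj(g,p+[0,0,.0335]))
```

```text
motion [4.0, 3.0, 2.0, 3.0, 3.0, 2.0]
g [([322, 156, 9, 19, 107], array([326.2, 164.7])), ([315, 191, 20, 12, 131], array([323.7, 197. ]))]
o [([389, 141, 9, 17, 91], array([392.6, 149.1])), ([379, 174, 19, 11, 132], array([387.1, 179.1]))]
brass [([389, 141, 9, 17, 99], array([393.1, 148.9])), ([398, 156, 6, 6, 28], array([400.5, 158.4])), ([354, 164, 8, 9, 27], array([357.3, 166.4])), ([362, 170, 5, 5, 19], array([364.2, 172.3])), ([380, 174, 19, 11, 120], array([387.6, 179. ])), ([310, 177, 10, 8, 56], array([314.1, 180.6]))]
L exp lid (np.float64(324.6357214655945), np.float64(196.51201589384357)) tab (np.float64(326.3305796042133), np.float64(163.3262649339318))
R exp lid (np.float64(388.3061036169544), np.float64(177.9682494988806)) tab (np.float64(392.46413244216944), np.float64(146.71681715877426))
```

Both tins hang where expected, within about 2 px. The bar is level, with its balls back at their starting pixels, and nothing is moving. Handing in.

```bash
python3 -c "
from bench import ticket;print(ticket.hand_in())"
```

```text
the job is handed in; nothing more can be done
None
```

I hung the orange tin on the right end of the bar and the green one on the left; in the last images the bar was level and both tins still, and I handed the job in at about 28 s, with no verdict returned.

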